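Unlatch the serving dish and turn it with its loose ball

ROBOT

A 7-joint arm with a two-finger parallel gripper is mounted at the origin on a cart in front of the work surface, level with it; the furniture and walls round the work are solid. World frame = base frame: x ahead of the robot, y to its left, z up, the work surface at z = 0. Lengths are in mm, angles in degrees, forces in N, time in s.
With the tool pointing down it reaches from about 400 to 850 mm from the base axis. Payload 6.9 kg.
Tool frame: the origin (TCP) lies at the very end of the fingers, on their centre line; the grasp point (between the pads) lies 19 mm behind it; z points along the fingers, y is the line along which they close (so a half turn about z gives the same grasp; the last joint's range is limited). The gripper opens to 85 mm and grips with 20 to 120 N. Pads are 22 mm wide; open, the fingers measure 114 mm over their backs; the gripper's body (76 mm by 85 mm) begins 54 mm behind the grasp point. The pads swing forward as they close: fully open they stand 13 mm farther back than shut.
Start: joints at [82.076, 29.078, -13.613, 85.955, 7.202, 65.827, -8.869], TCP at [150.841, -606.512, 201.075] pointing down, gripper open.
Joint ranges: [-176.47, 176.47], [-13.61, 117.27], [-81.72, 77.17], [0.22, 143.17], [-87.28, 267.28], [10, 112.55], [-165.47, 165.47]. Speed limits (degrees/s): [136.94, 136.94, 180, 180, 180, 180, 180].

INTERFACE

Orientations are given as a 3x3 rotation matrix whose columns are the frame's x, y, z axes.
In Python, from station import bot, viewer, sensors, hand_in gives the robot as it stands (bot), with the cameras (viewer), the readings (sensors) and the job as plain functions.
- The arm moves only by the tool pendant, called after "Request:" in YAML: its name, and indented under it one key for each argument. Schema: {"type":"object","properties":{"segments":{"type":"object","properties":{"motion":{"type":"array","items":{"type":"array","items":{"type":"number"},"minItems":4,"maxItems":4},"minItems":1,"maxItems":5}},"additionalProperties":false,"required":["motion"]},"aperture":{"type":"number"},"grip_n":{"type":"number"},"only":{"type":"string"},"quiet":{"type":"boolean"},"lines":{"type":"string"}},"required":["segments"],"additionalProperties":false}. segments is an object whose key "motion" holds a list of rows, 1 to 5 of them, each of 4 numbers: dx, dy, dz in normalised numbers (1 is 1000 mm), then a turn about the tool's z in normalised numbers (1 is 90 degrees); each row shifts and turns the commanded pose from where the row before left it, along the tool's axes as they then stand; what a row does not reach is not made up. A row lasts 1/12 s, in which the tool goes at most 41.7 mm and 7.16 degrees, less where a joint would pass 70% of its speed; a pose out of reach is approached as far as the arm can. aperture is the opening from 0.0 (shut) to 1.0 (fully open), set as the call begins (left out keeps the last). The fingers move at their own pace and stop on an object; grip_n is the grip in N (left out, the last holds). Time passes only in rows, so rows that do not move let the fingers close. The tool returns the time, the measured TCP pose, the force, the opening and the grip force at its end. only (a regular expression) keeps the lines of the reply that match it, lines (a string "A,B") keeps lines A to B, and quiet returns only ok. A shift or turn number past 1, either way, is cut back to 1. Input that does not fit is refused with a message, and nothing moves.
- sensors.sense(): the state, without advancing time (a new reading comes with each control period).
- viewer.get_image(name): name is "scene" or "side" or "wrist"; returns the picture (480x640x3 uint8, blue, green, red); there is no depth.
- viewer.camera_info(name): a dict with "fx", "fy", "cx", "cy" (pixels), "k1" (the pictures are not rectified: a ray, as slopes to the right and down, at radius r is drawn at 1 + k1 r^2 times it, then the intrinsics apply), "world_to_cam" (4x4, takes a point from world to camera coordinates). Camera axes: x right, y up, looking along -z (the intrinsics and any distortion apply to the point x, -y, -z); pixel columns grow to the right and rows downward; lengths in mm; the calibration is good to about 2 mm. A picture is of the moment at which its call begins: read the wrist's pose just before it. camera_info takes no time and is no camera call; for the wrist camera it gives the pose at the moment of the call.
- hand_in(): hands the job in; it is judged then, once.
The state is a dict: "clock": time; "joints": joint angles; "joint_vel": joint speeds; "effort": joint torques, N m; "tcp_pos": TCP position; "tool_rot": TCP orientation; "force": force on the tool from outside, world axes, zero at the start; "torque": the same for the moment, N m; "opening": opening from 0.0 (shut) to 1.0 (fully open); "grip_force": force on a finger pad.
Only numpy, scipy, OpenCV 4.12 (cv2) and the standard library are available. Lean on these libraries where they do the work, as an engineer would, in place of code of your own. Each camera call takes 0.05 s, during which the arm holds its last target. There are 200 camera calls.

TASK

The serving dish with the loose steel ball is held down in its wooden rest. Swing the hold-down lever back, away from the dish, until it stays open; then take the dish by its arched handle, lift it straight up about 10 cm, and there turn it a quarter turn (either way) so that the handle lies square to how it stood. Keep the dish level and the ball, untouched, in the hollow in its middle, leave the other things alone, and finish still holding the dish, level and at rest, above the wooden rest.

Things in the scene. Friction and masses are not known exactly. Their poses are not given: they have to be found in the camera images.
- rest: fixed wooden rest, origin at the centre of its underside on the worktop. Round base 132 mm across, 12 mm high, with a 5 mm lip round the dish's foot (5 mm of play); a 46 mm wide tongue along its own +y, to y = 136 mm, carries the lever between two steel cheeks (58 mm high). At the start the dish's handle lies along the rest's x axis (within 0.1 rad).
- lever (a joint): hold-down lever angle, rad. 0 = closed: its arm (44 mm) lies just over the dish's rim. Grows to a stop at 1.75 as the handle is swung away from the dish, to the rest's +y. Its weight holds it shut below about 0.5 and open above; it takes about 0.5 N at the grip. A closed gripper can push it from the dish's side past 0.9; it then falls open by itself and stays.
- lever_hinge (a point): point on the lever's hinge axis, midway between the cheeks: y = 112 mm, z = 52 mm in the rest's frame. The axis is parallel to the rest's x. The handle rises from here, when shut leaning 0.44 rad toward the dish: 10 mm steel rod with a black grip 18 mm thick from 36 to 91 mm along it; its top then stands 135 mm above the worktop
- lever_grip (a point): point in the middle line of the lever's black grip, 70 mm from the hinge; when shut at y = 82 mm, z = 115 mm in the rest's frame. When open, the raised arm stands to 105 mm above the worktop at y = 105 to 125 mm
- dish: loose white round dish, 155 mm across, rim 28 mm high, 0.26 to 0.44 kg, origin at the centre of its underside (12 mm above the worktop at the start). Inside: a shallow hollow (4 degrees) of radius 30 mm, then a steeper flank (18 degrees) to the rim. An arch of 8 mm steel rod stands over it along the dish's x axis, feet at x = +-70 mm, a wooden grip at its top.
- dish_grip (a point): middle of the wooden grip on the arch, 105 mm above the dish's underside, right above its centre: a bar 70 mm long along the dish's x axis, 14 mm wide (y), 20 mm high (z). The ball's top is 47 mm above the dish's underside
- dish_centre (a point): lowest point of the dish's hollow, on its axis, 11 mm above its underside
- ball: the loose steel ball; its origin is a point of its surface that turns with it, so use ball_center
- ball_center (a point): centre of the loose polished steel ball, 36 mm in diameter, 0.06 to 0.13 kg, lying in the middle of the dish
- tin: bystander: round food tin, 57 mm across, 72 mm high, origin at the centre of its underside
- jar: bystander: spice jar, 46 mm across, 106 mm high, origin at the centre of its underside
- kitchen_timer: bystander: round kitchen timer, 65 mm across, 52 mm high, origin at the centre of its underside

How it is judged:
By the outcome, as a careful person would: the job done as asked, in the order asked, and still so for the second after the job is handed in, while the arm keeps its last pose, push and grip.
It also fails if it takes over 58 s, if anything falls off the work surface, if the arm or the gripper's body presses on something with over 40 N, if the wrist force passes 120 N, or if a joint passes its speed limit or range.

## Working session

There is one attempt and no reset: what is moved stays moved. The work goes in short steps, Python scripts to look and compute and a tool call to move; the robot and the scene stay as the last step left them, time stands still between calls to the robot, and variables do not carry over. Pictures are saved under pics/ and viewed, at most 10 in all, crops included, and the job is handed in when it is done.

```bash
ls; mkdir -p pics; python3 - <<'E'
from station import bot, viewer, sensors, hand_in
import cv2
for n in("scene","side"):
    cv2.imwrite(f"pics/{n}0.png",viewer.get_image(n)); i=viewer.camera_info(n); print(n,i)
s=sensors.sense(); print(s["tcp_pos"],s["tool_rot"],s["clock"])
E
```

```text
pics
station.py
scene {'fx': 487.0502996960446, 'fy': 487.0502996960446, 'cx': 322.1572936189179, 'cy': 234.62936995900643, 'k1': -0.012777227305554039, 'world_to_cam': array([[-7.50065123e-01, -6.61271243e-01,  1.10749506e-02,
         3.75573853e+02],
       [ 4.05317948e-01, -4.46381772e-01,  7.97784855e-01,
        -3.45202383e+02],
       [-5.22608526e-01,  6.02879472e-01,  6.02840502e-01,
        -6.39156168e+02],
       [ 0.00000000e+00,  0.00000000e+00,  0.00000000e+00,
         1.00000000e+00]])}
side {'fx': 488.3989051516214, 'fy': 488.3989051516214, 'cx': 320.46177731128046, 'cy': 243.374363373209, 'k1': 0.02555034917155246, 'world_to_cam': array([[-9.31901501e-01, -3.62632935e-01,  7.54624071e-03,
         4.89203351e+02],
       [ 2.38297474e-01, -5.96431679e-01,  7.66474765e-01,
        -2.36384681e+02],
       [-2.73448177e-01,  7.16077235e-01,  6.42230090e-01,
        -1.10654148e+03],
       [ 0.00000000e+00,  0.00000000e+00,  0.00000000e+00,
         1.00000000e+00]])}
[ 150.68031899 -606.06166265  200.32396217] [[ 9.70416944e-01  2.41434830e-01 -4.20734428e-04]
 [ 2.41435193e-01 -9.70415753e-01  1.52100479e-03]
 [-4.10637830e-05 -1.57758892e-03 -9.99998755e-01]] 0.1
```

View pics/scene0.png

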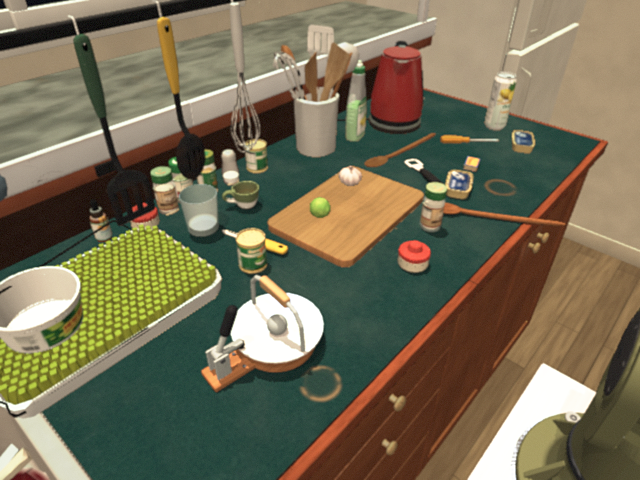

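View pics/side0.png

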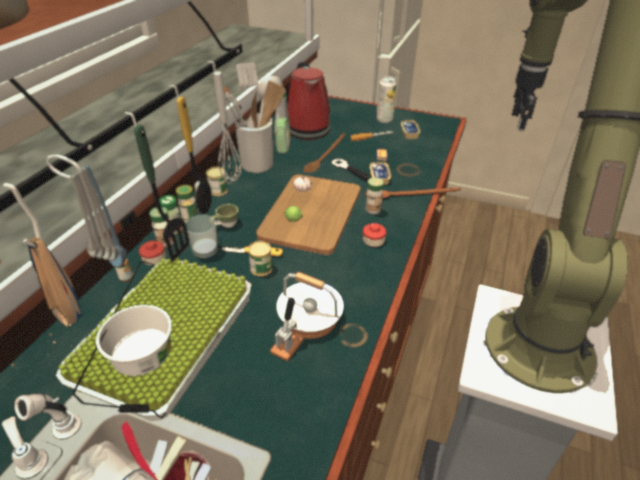

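The scene view shows the dish at about (277,330), its tan grip at (273,290), the black lever grip at (228,322) and the tongue at (228,370). In the side view the grip is at (310,281), the lever at (289,308) and the tongue at (287,345). The tin, timer and jar stand away to the other sides.

```bash
cat > h.py <<'E'
import numpy as np, cv2
from station import bot, viewer, sensors, hand_in
def ray(info,px):
    u=np.array([(px[0]-info["cx"])/info["fx"],(px[1]-info["cy"])/info["fy"]]); d=u.copy()
    for _ in range(10): d=u/(1+info["k1"]*(d@d))
    T=info["world_to_cam"]; R=T[:3,:3]; o=-R.T@T[:3,3]
    v=R.T@np.array([d[0],-d[1],-1]); return o,v/np.linalg.norm(v)
def plane(info,px,z):
    o,v=ray(info,px); return o+v*(z-o[2])/v[2]
def tri(rays):
    A=0;b=0
    for o,v in rays:
        P=np.eye(3)-np.outer(v,v); A=A+P; b=b+P@o
    p=np.linalg.solve(A,b); return p,[float(np.linalg.norm(np.cross(p-o,v))) for o,v in rays]
def proj(info,p):
    c=info["world_to_cam"]@np.append(p,1); d=np.array([c[0],-c[1]])/-c[2]
    d=d*(1+info["k1"]*(d@d)); return d*info["fx"]+[info["cx"],info["cy"]]
E
python3 - <<'E'
from h import *
a=cv2.imread("pics/scene0.png")[260:395,190:340]; b=cv2.imread("pics/side0.png")[260:365,255:360]
f=lambda c,k:cv2.resize(c,None,fx=k,fy=k,interpolation=cv2.INTER_CUBIC)
a=f(a,4)[:540]; b=cv2.copyMakeBorder(f(b,1.9),0,540-199,0,0,cv2.BORDER_CONSTANT)
cv2.imwrite("pics/c1.png",np.hstack([a,b]))
for n,o in(("scene",(190,260,340,395)),("side",(255,260,360,365))):
    I=cv2.imread(f"pics/{n}0.png")[o[1]:o[3],o[0]:o[2]]; H=cv2.cvtColor(I,cv2.COLOR_BGR2HSV)
    for m,lo,hi in(("wood",(8,80,90),(22,220,255)),("red",(0,120,60),(9,255,255)),("black",(0,0,0),(180,140,35)),("white",(0,0,190),(180,60,255))):
        k,_,st,c=cv2.connectedComponentsWithStats(cv2.inRange(H,lo,hi))
        for j in range(1,k):
            if st[j,4]>25: print(n,m,st[j],c[j]+o[:2])
E
```

```text
Traceback (most recent call last):
ValueError: all the input array dimensions except for the concatenation axis must match exactly, but along dimension 0, the array at index 0 has size 540 and the array at index 1 has size 541
```

```bash
python3 - <<'E'
from h import *
f=lambda n,o:cv2.resize(cv2.imread(f"pics/{n}0.png")[o[1]:o[3],o[0]:o[2]],(400,400),interpolation=cv2.INTER_CUBIC)
O=(("scene",(190,262,330,402)),("side",(255,260,355,360)))
cv2.imwrite("pics/c1.png",np.hstack([f(*o) for o in O]))
for n,o in O:
    I=cv2.imread(f"pics/{n}0.png")[o[1]:o[3],o[0]:o[2]]; H=cv2.cvtColor(I,cv2.COLOR_BGR2HSV)
    for m,lo,hi in(("wood",(8,80,90),(22,220,255)),("red",(0,120,60),(9,255,255)),("black",(0,0,0),(180,140,35)),("white",(0,0,190),(180,60,255))):
        k,_,st,c=cv2.connectedComponentsWithStats(cv2.inRange(H,lo,hi))
        for j in range(1,k):
            if st[j,4]>25: print(n,m,st[j],c[j]+o[:2])
E
```

```text
scene wood [49  3 28  9 89] [252.75280899 269.93258427]
scene wood [ 69  13  31  32 305] [273.81311475 290.33770492]
scene wood [  11   87  113   43 1382] [246.45803184 368.32344428]
scene wood [122 104  15   4  43] [318.62790698 367.46511628]
scene wood [111 125   7   9  35] [303.91428571 391.14285714]
scene wood [119 133  21   7  90] [319.7        398.07777778]
scene black [ 31  46  16  28 127] [228.78740157 324.00787402]
scene black [117  75  18  27  83] [316.57831325 349.95180723]
scene white [  0   7  31  33 148] [208.47972973 286.08108108]
scene white [  34   31  100   70 4549] [276.3112772  328.20773796]
scene white [ 16  76  22  25 156] [216.22435897 351.83974359]
side wood [ 0 10 17  7 48] [262.5625     273.66666667]
side wood [ 41  12  28  17 245] [309.07755102 279.73469388]
side wood [ 15  64  66  36 615] [295.61463415 342.22601626]
side white [  22   22   66   50 2119] [310.81642284 306.49551675]
side white [23 69 12 10 55] [283.14545455 333.81818182]
```

View pics/c1.png

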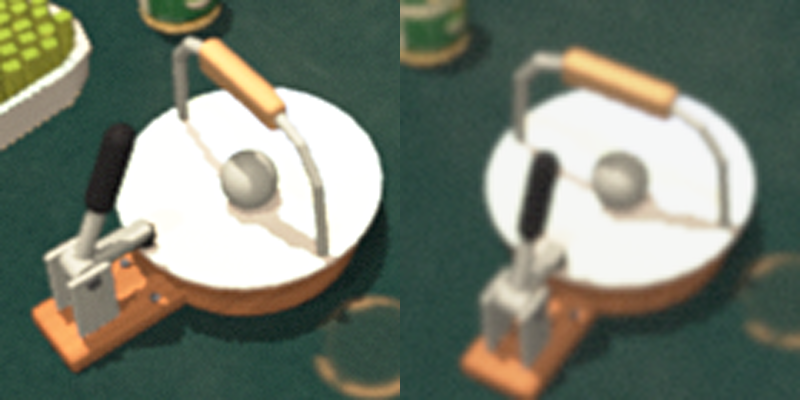

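The crop shows the arch running lengthwise from upper left to lower right, with the black lever grip at scene (229,321) and side (290,308). The lever's arm points at the dish, and the ball is at scene (277,325) and side (310,305).

```bash
python3 - <<'E'
from h import *
S=viewer.camera_info("scene");D=viewer.camera_info("side")
P={}
for n,a,b in(("grip",(273.8,290.3),(309.3,279.7)),("gA",(261.8,279.5),(297,275.5)),("gB",(287.6,301.2),(323,284.5)),
 ("leverTop",(232.3,307),(291.2,298.7)),("leverBot",(225,335),(289,318.5)),("lever",(228.9,320.8),(290.1,308.5)),("ball",(277.2,324.7),(310,304.8))):
    P[n],e=tri([ray(S,a),ray(D,b)]); print(n,P[n].round(1),np.round(e,1))
d=P["gB"]-P["gA"]; print("grip len",np.linalg.norm(d),"yaw",np.degrees(np.arctan2(d[1],d[0])))
# ball as a sphere: centre at z=12+29=41
print("ball z41",plane(S,(277.2,324.7),41),plane(D,(310,304.8),41))
print("tongue corners z12",plane(S,(190+35*.35,262+308*.35),12),plane(S,(190+78*.35,262+362*.35),12), plane(D,(255+65*.25,260+362*.25),12),plane(D,(255+130*.25,260+385*.25),12))
print("lever z115",plane(S,(229.9,317),115))
print("tin",plane(S,(252,268),0),"jar",plane(S,(431,228),0))
for z in(117,):print(plane(S,(273.8,290.3),z),plane(D,(309.3,279.7),z))
s=sensors.sense();R=s["tool_rot"];print(s["tcp_pos"],s["joints"])
E
```

```text
grip [511.8 104.8 122.9] [1.5 1.5]
gA [543.4 101.3 122.9] [0.5 0.5]
gB [477.5 108.5 124.1] [1.3 1.3]
leverTop [522.8 179.4 132.5] [0. 0.]
leverBot [519.1 201.8  93.6] [0.9 0.9]
lever [521.3 189.8 112.6] [0.3 0.3]
ball [511.5 102.9  40.8] [0.4 0.4]
grip len 66.25571432012981 yaw 173.73586971484264
ball z41 [510.98046845 103.45096406  41.        ] [511.73545067 102.52528638  41.        ]
tongue corners z12 [551.04372657 233.66659955  12.        ] [505.18991867 240.14792553  12.        ] [550.01909378 235.61893831  12.        ] [510.29075736 236.57720597  12.        ]
lever z115 [523.91895439 185.42352064 115.        ]
tin [688.15144867   4.45536833   0.        ] jar [ 488.98673642 -363.31323003    0.        ]
[515.06671338 102.2573041  117.        ] [515.07520884  97.29158025 117.        ]
[ 150.68031899 -606.06166265  200.32396217] [ 82.07564431  29.1205118  -13.60970631  86.00215866   7.20305396
  65.82662584  -8.86831376]
```

Everything agrees: the grip bar is at about z 117–123, the ball at z 41, and the rest's +y points along (0.115, 0.993). I'll close the gripper and travel over.

Careful with the scale: shifts go in shares of 1000 mm and turns go in shares of 90 degrees. That gives: 33 mm / 1000 = 0.033, -18 mm / 1000 = -0.018.

Request:
pendant:
  segments: {"motion": [[0.033, -0.018, 0, 0], [0.033, -0.018, 0, 0], [0.033, -0.018, 0, 0], [0.033, -0.018, 0, 0], [0.033, -0.018, 0, 0]]}
  aperture: 0
  grip_n: 40

```text
clock: 0.52
tcp_pos: [290.1, -477.8, 200.8]
tool_rot: [[0.971, 0.241, -0.0], [0.241, -0.971, 0.001], [-0.0, -0.001, -1.0]]
force: [0.0, -0.9, 0.1]
opening: 0.298
grip_force: 0.0
```

Request:
pendant:
  segments: {"motion": [[0.033, -0.018, 0, 0], [0.033, -0.018, 0, 0], [0.033, -0.018, 0, 0], [0.033, -0.018, 0, 0], [0.033, -0.018, 0, 0]]}

```text
clock: 0.93
tcp_pos: [428.5, -350.7, 200.9]
tool_rot: [[0.97, 0.241, -0.0], [0.241, -0.97, 0.0], [-0.0, -0.0, -1.0]]
force: [0.9, -1.1, 0.1]
opening: -0.002
grip_force: 0.0
```

Request:
pendant:
  segments: {"motion": [[0.033, -0.018, 0, 0.0444], [0.033, -0.018, 0, 0.0444], [0, 0, 0, 0.0444], [0, 0, 0, 0.0444], [0, 0, 0, 0.0511]]}

```text
clock: 1.35
tcp_pos: [485.1, -302.3, 200.5]
tool_rot: [[0.993, -0.117, -0.001], [-0.117, -0.993, 0.001], [-0.001, -0.001, -1.0]]
force: [-0.3, 0.4, 0.3]
opening: 0.003
grip_force: 0.0
```

```bash
python3 - <<'E'
from h import *
s=sensors.sense();print(s["joints"].round(1),s["tool_rot"].round(3),s["tcp_pos"],s["force"])
t=np.array([515.6,138.7,200]);print(s["tool_rot"].T@(t-s["tcp_pos"]))
E
```

```text
[ 38.4  24.4 -13.4  94.2   6.2  62.2 -73.5] [[ 0.993 -0.117 -0.001]
 [-0.117 -0.993  0.001]
 [-0.001 -0.001 -1.   ]] [ 485.11896387 -302.26422726  200.51276722] [-0.31105965  0.37940433  0.32291534]
[ -21.18155396 -441.50826935    0.77206254]
```

To row units: -37 mm / 1000 = -0.037, -2 mm / 1000 = -0.002.

Request:
pendant:
  segments: {"motion": [[-0.002, -0.037, 0, 0], [-0.002, -0.037, 0, 0], [-0.002, -0.037, 0, 0], [-0.002, -0.037, 0, 0], [-0.002, -0.037, 0, 0]]}

```text
clock: 1.77
tcp_pos: [495.7, -116.8, 200.9]
tool_rot: [[0.993, -0.116, -0.0], [-0.116, -0.993, 0.0], [-0.001, -0.0, -1.0]]
force: [1.2, 0.3, 0.4]
opening: -0.001
grip_force: 0.0
```

Request:
pendant:
  segments: {"motion": [[-0.002, -0.037, 0, 0], [-0.002, -0.037, 0, 0], [-0.002, -0.037, 0, 0], [-0.002, -0.037, 0, 0], [-0.002, -0.037, 0, 0]]}

```text
clock: 2.18
tcp_pos: [507.1, 68.2, 201.0]
tool_rot: [[0.993, -0.116, -0.0], [-0.116, -0.993, -0.0], [-0.0, 0.0, -1.0]]
force: [0.2, 0.3, -0.2]
opening: -0.001
grip_force: 0.0
```

Request:
pendant:
  segments: {"motion": [[-0.001, -0.036, 0, 0], [0, -0.035, 0, 0], [0, 0, 0, 0], [0, 0, 0, 0]]}

```text
clock: 2.52
tcp_pos: [514.2, 139.8, 200.7]
tool_rot: [[0.994, -0.111, -0.001], [-0.111, -0.994, 0.001], [-0.001, -0.001, -1.0]]
force: [-0.2, -0.7, 0.1]
opening: -0.005
grip_force: 0.0
```

```bash
python3 - <<'E'
from h import *
s=sensors.sense();print(s["joints"].round(1),s["tool_rot"].round(3))
t=np.array([515.6,138.7,116]);print(s["tool_rot"].T@(t-s["tcp_pos"]))
s=sensors.sense();cv2.imwrite("pics/w1.png",viewer.get_image("wrist"));i=viewer.camera_info("wrist")
for p in((511.5,103,41),(511.5,103,117),(521.5,190,114),(524.4,214,52)):print(proj(i,p))
E
```

```text
[  -3.3   21.5  -20.7   99.8    8.5   60.3 -123.2] [[ 0.994 -0.111 -0.001]
 [-0.111 -0.994  0.001]
 [-0.001 -0.001 -1.   ]]
[ 1.54490551  0.95419583 84.69900864]
[361.78292565 209.25052067]
[372.63061829 232.84287792]
[246.34984039 231.65330922]
[231.71915326 211.89443786]
```

View pics/w1.png

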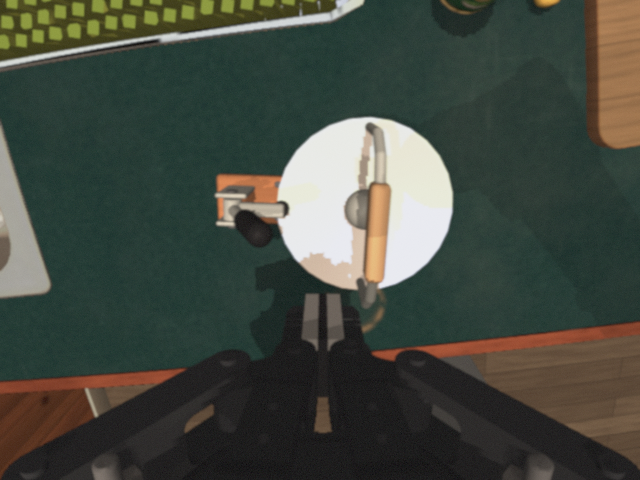

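The wrist view matches the measurements within a few mm. The wooden grip is centred near (378,233), the lever grip near (254,227) and the ball near (358,209). Now I'll go down between the arch and the lever, checking the grip position from three views.

To row units: 28 mm / 1000 = 0.028, 0.5 mm / 1000 = 0.0005.

```bash
cat > meas.py <<'E'
from h import *
def wood(I,x0,y0,x1,y1):
    H=cv2.cvtColor(I,cv2.COLOR_BGR2HSV)[y0:y1,x0:x1]
    k,_,st,c=cv2.connectedComponentsWithStats(cv2.inRange(H,(8,80,90),(22,220,255)))
    m=(_==1+np.argmax(st[1:,4])).astype(np.uint8); r=cv2.minAreaRect(cv2.findNonZero(m)); b=cv2.boxPoints(r)+[x0,y0]
    return np.array(r[0])+[x0,y0],b
E
python3 - <<'E'
from meas import *
W=viewer.camera_info("wrist");S=viewer.camera_info("scene");D=viewer.camera_info("side")
c,b=wood(cv2.imread("pics/w1.png"),355,170,400,300);print(c,b.round())
s,_=wood(cv2.imread("pics/scene0.png"),255,272,300,310);d,_=wood(cv2.imread("pics/side0.png"),292,268,330,292);print(s,d)
for r in([ray(W,c),ray(S,s)],[ray(W,c),ray(D,d)],[ray(W,c),ray(S,s),ray(D,d)]):print("grip",*tri(r))
for n,w,a,e in(("ball",(358.5,209),(277.2,324.7),(310,304.8)),("levertop",(254,230),(232.3,307),(291.2,298.7))):print(n,*tri([ray(W,w),ray(S,a),ray(D,e)]))
e=sorted([(b[0]+b[1])/2,(b[1]+b[2])/2,(b[2]+b[3])/2,(b[3]+b[0])/2],key=lambda p:p[1]);p,q=plane(W,e[0],117),plane(W,e[3],117);print(p,q,np.degrees(np.arctan2(*(p-q)[1::-1])))
E
```

```text
[376.10659981 232.50761414] [[362. 282.]
 [369. 182.]
 [390. 183.]
 [383. 283.]]
[274.17058754 290.21764946] [309.0885334  279.68296909]
grip [512.75309074 101.93414247 119.10429156] [1.2459058639950067, 1.2459058639950054]
grip [513.31702303 101.47547119 121.77175569] [0.5286795838775327, 0.5286795838774122]
grip [513.14971534 101.86918954 120.30734221] [1.1014162037612267, 1.7904591272526846, 1.2359448322532254]
ball [511.24986129 104.60992871  42.10951457] [1.6500167657525615, 1.097094153283995, 0.8670187104132959]
levertop [524.51729011 179.31603154 131.13939656] [2.40581196416446, 0.8992970891593464, 1.5450119627174015]
[545.46036636  95.6935001  117.        ] [474.72236887 105.83051475 117.        ] -8.155173224398682
```

Request:
pendant:
  segments: {"motion": [[0.0005, 0, 0.028, 0], [0.0005, 0, 0.028, 0], [0.0005, 0, 0.028, 0], [0, 0, 0, 0], [0, 0, 0, 0]]}

```text
clock: 2.98
tcp_pos: [515.5, 135.1, 116.4]
tool_rot: [[0.993, -0.117, -0.003], [-0.117, -0.993, -0.001], [-0.003, 0.002, -1.0]]
force: [-0.4, -0.2, 0.7]
opening: -0.0
grip_force: 0.0
```

To row units: -8 mm / 1000 = -0.008.

Request:
pendant:
  segments: {"motion": [[0, -0.008, 0, 0], [0, -0.008, 0, 0], [0, -0.008, 0, 0], [0, -0.008, 0, 0], [0, -0.008, 0, 0]]}

```text
clock: 3.4
tcp_pos: [521.3, 178.2, 117.9]
tool_rot: [[0.993, -0.115, 0.001], [-0.115, -0.993, 0.001], [0.001, -0.001, -1.0]]
force: [-0.2, -0.8, -0.5]
opening: 0.0
grip_force: 0.0
```

Request:
pendant:
  segments: {"motion": [[0, -0.008, 0, 0], [0, -0.008, 0, 0], [0, -0.008, 0, 0], [0, -0.008, 0, 0], [0, -0.008, 0, 0]]}

```text
clock: 3.82
tcp_pos: [525.5, 217.3, 117.0]
tool_rot: [[0.993, -0.115, -0.0], [-0.115, -0.993, 0.0], [-0.0, 0.0, -1.0]]
force: [-0.4, 0.1, 0.8]
opening: -0.004
grip_force: 0.0
```

Request:
pendant:
  segments: {"motion": [[0, -0.008, 0, 0], [0, -0.008, 0, 0], [0, -0.004, 0, 0], [0, 0, 0, 0], [0, 0, 0, 0]]}

```text
clock: 4.23
tcp_pos: [527.8, 236.4, 117.0]
tool_rot: [[0.993, -0.115, -0.0], [-0.115, -0.993, -0.0], [-0.0, 0.0, -1.0]]
force: [0.3, -0.3, -0.4]
opening: 0.0
grip_force: 0.0
```

```bash
python3 - <<'E'
from h import *
cv2.imwrite("pics/s2.png",viewer.get_image("side")[200:400,220:420].repeat(3,0).repeat(3,1))
E
```

```text
(no output)
```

View pics/s2.png

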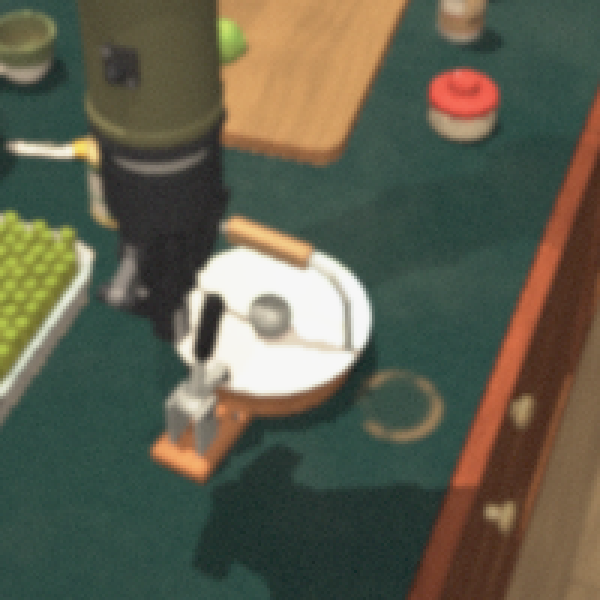

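The lever hasn't moved: its black grip is still upright at about crop (208,325). The gripper appears at crop (160,320), behind and left of it. I'll check where the calibration puts the TCP in the picture.

```bash
python3 - <<'E'
from h import *
s=sensors.sense();t=s["tcp_pos"];R=s["tool_rot"];print(t)
for n in("scene","side","wrist"):
    i=viewer.camera_info(n); print(n,proj(i,t),proj(i,t-100*R[:,2]),"lever",proj(i,(522,183,115)), "dish",proj(i,(511,103,41)))
    cv2.imwrite(f"pics/{n}3.png",viewer.get_image(n))
f=lambda n,x,y,k:cv2.resize(cv2.imread(f"pics/{n}3.png")[y:y+k,x:x+k],(400,400),interpolation=cv2.INTER_CUBIC)
cv2.imwrite("pics/c3.png",np.hstack([f("scene",150,200,220),f("wrist",80,0,480)]))
E
```

```text
[527.78036072 235.88162267 116.992218  ]
scene [200.9570007  333.84533818] [190.33715892 282.73894293] lever [231.97718493 316.74828415] dish [277.38382574 324.54491613]
side [278.08131041 321.8473001 ] [275.58162918 287.44120661] lever [291.10544122 305.60049716] dish [310.21381454 305.02455282]
wrist [321.96998587 282.36924394] [321.55034866 447.01853341] lever [430.73359306 279.78902221] dish [518.64410249 239.44122668]
```

View pics/c3.png

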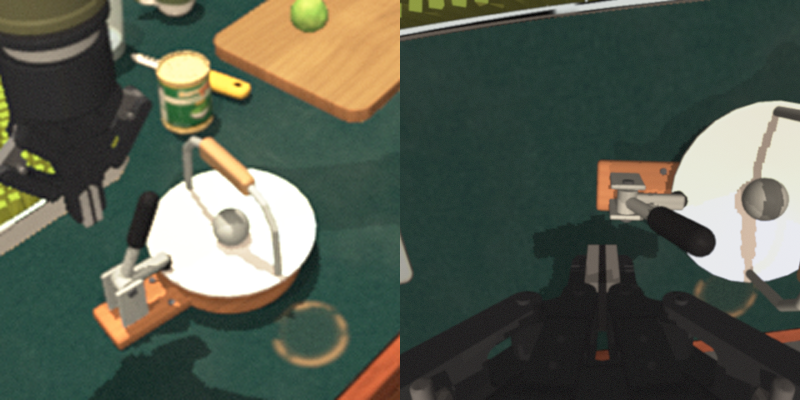

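```bash
python3 - <<'E'
from h import *
i={n:viewer.camera_info(n) for n in("scene","side","wrist")}
a=dict(scene=(199.8,321),side=(276.5,311.5),wrist=(322.5,295))
f=lambda ns:tri([ray(i[n],a[n]) for n in ns])
print(f(["scene","side"]),f(["scene","wrist"]),f(["scene","side","wrist"]))
g=lambda n,x,y,k,l:cv2.resize(cv2.imread(f"pics/{n}3.png")[y:y+l,x:x+k],(400,400*l//k),interpolation=cv2.INTER_CUBIC)
cv2.imwrite("pics/c4.png",np.hstack([g("scene",160,280,80,80),g("side",240,280,80,80)]))
E
```

```text
(array([532.40818935, 230.44180372, 138.56807307]), [1.6372878519625833, 1.637287851962583]) (array([530.66707977, 233.78869039, 139.14849679]), [1.6115569148458386, 1.6115569148458473]) (array([531.18497327, 233.18060641, 141.08492245]), [2.073574055107228, 2.145093807999659, 2.2187708180998675])
```

View pics/c4.png

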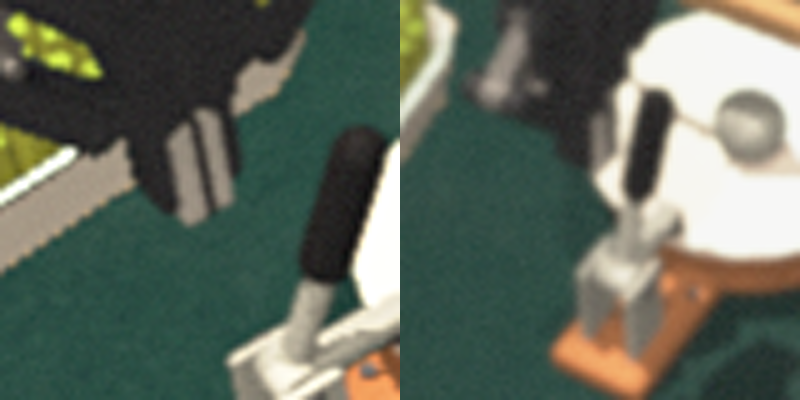

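The fingertips in the pictures end near z 138, about 20 mm above the reported TCP, so the fingers passed over the lever without touching it. I'll go back, come down about 22 mm lower and push again.

To row units: 38 mm / 1000 = 0.038, -25 mm / 1000 = -0.025.

Request:
pendant:
  segments: {"motion": [[0, 0, -0.025, 0], [0, 0.025, -0.005, 0], [0, 0.038, 0, 0], [0, 0.038, 0, 0], [0, 0, 0, 0]]}

```text
clock: 4.85
tcp_pos: [515.7, 126.3, 146.9]
tool_rot: [[0.992, -0.125, -0.001], [-0.125, -0.992, -0.006], [-0.0, 0.006, -1.0]]
force: [-0.4, -0.7, -1.0]
opening: -0.002
grip_force: 0.0
```

Request:
pendant:
  segments: {"motion": [[0, 0, 0.018, 0], [0, 0, 0.017, 0], [0, 0, 0.017, 0], [0, 0, 0, 0], [0, 0, 0, 0]]}

```text
clock: 5.27
tcp_pos: [515.7, 135.7, 94.8]
tool_rot: [[0.993, -0.116, -0.002], [-0.116, -0.993, -0.0], [-0.002, 0.001, -1.0]]
force: [0.0, 0.8, -0.0]
opening: 0.003
grip_force: 0.0
```

```bash
python3 - <<'E'
from h import *
i={n:viewer.camera_info(n) for n in("scene","side")};t=sensors.sense()["tcp_pos"]
for n in i: cv2.imwrite(f"pics/{n}5.png",viewer.get_image(n)); print(n,proj(i[n],t),proj(i[n],t+[0,0,20]))
g=lambda n,x,y,k:cv2.resize(cv2.imread(f"pics/{n}5.png")[y:y+k,x:x+k],(400,400),interpolation=cv2.INTER_CUBIC)
cv2.imwrite("pics/c5.png",np.hstack([g("scene",200,260,100),g("side",260,250,100)]))
E
```

```text
scene [259.00157079 311.24963201] [258.1347594  302.22190795]
side [302.60656759 297.9849663 ] [302.46328564 291.67705676]
```

View pics/c5.png

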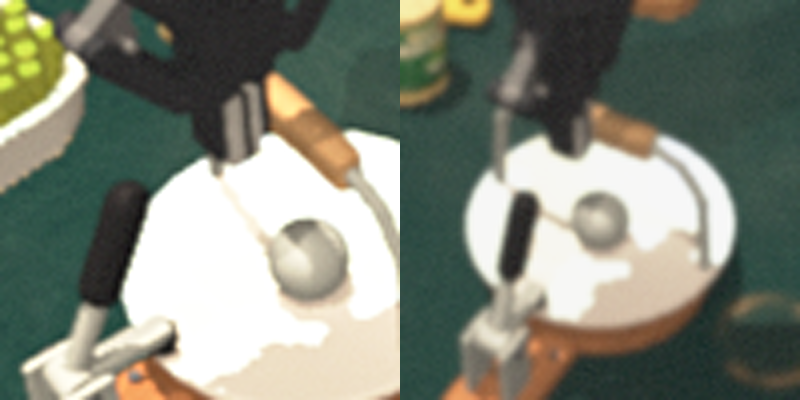

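The real tip is now near scene (260,300) and side (303,289), which is z of about 118–120. It sits between the arch and the lever. I'll go down 6 mm more and push.

To row units: -8 mm / 1000 = -0.008, -7 mm / 1000 = -0.007.

Request:
pendant:
  segments: {"motion": [[0, 0, 0.006, 0], [0, -0.007, 0, 0], [0, -0.008, 0, 0], [0, -0.008, 0, 0], [0, -0.008, 0, 0]]}

```text
clock: 5.78
tcp_pos: [519.7, 164.4, 90.9]
tool_rot: [[0.993, -0.117, -0.0], [-0.117, -0.993, -0.005], [0.0, 0.005, -1.0]]
force: [-12.5, -26.9, 51.2]
opening: -0.002
grip_force: 22.5
```

Request:
pendant:
  segments: {"motion": [[0, -0.008, 0, 0], [0, -0.008, 0, 0], [0, -0.008, 0, 0], [0, -0.008, 0, 0], [0, -0.008, 0, 0]]}

```text
clock: 6.2
tcp_pos: [524.2, 208.1, 88.9]
tool_rot: [[0.993, -0.114, -0.0], [-0.114, -0.993, 0.001], [-0.0, -0.0, -1.0]]
force: [0.3, 0.1, 0.3]
opening: -0.001
grip_force: 0.0
```

Request:
pendant:
  segments: {"motion": [[0, -0.008, 0, 0], [0, -0.008, 0, 0], [0, -0.008, 0, 0], [0, 0, 0, 0], [0, 0, 0, 0]]}

```text
clock: 6.62
tcp_pos: [527.0, 230.9, 88.9]
tool_rot: [[0.993, -0.115, -0.0], [-0.115, -0.993, 0.0], [-0.0, 0.0, -1.0]]
force: [0.5, -1.3, -0.7]
opening: -0.003
grip_force: 0.0
```

Request:
pendant:
  segments: {"motion": [[0, 0, -0.025, 0], [0, 0, -0.025, 0], [0, 0, -0.025, 0], [0, 0.025, 0, 0], [0, 0.035, 0, 0]]}
  aperture: 1

```text
clock: 7.03
tcp_pos: [520.9, 173.5, 165.8]
tool_rot: [[0.994, -0.111, 0.004], [-0.111, -0.994, 0.003], [0.003, -0.004, -1.0]]
force: [-0.3, -0.5, -0.5]
opening: 0.708
grip_force: 0.0
```

Request:
pendant:
  segments: {"motion": [[0, 0.035, 0, 0], [0, 0.032, 0, 0], [0, 0, 0, 0], [0, 0, 0, 0], [0, 0, 0, 0]]}

```text
clock: 7.45
tcp_pos: [512.6, 104.3, 164.3]
tool_rot: [[0.993, -0.116, 0.0], [-0.116, -0.993, 0.001], [0.0, -0.001, -1.0]]
force: [0.8, 0.3, -0.3]
opening: 0.996
grip_force: 0.0
```

```bash
python3 - <<'E'
from h import *
for n in("scene","side","wrist"): cv2.imwrite(f"pics/{n}6.png",viewer.get_image(n))
g=lambda n,x,y,k:cv2.resize(cv2.imread(f"pics/{n}6.png")[y:y+k,x:x+k],(400,400),interpolation=cv2.INTER_CUBIC)
cv2.imwrite("pics/c6.png",np.hstack([g("scene",180,250,160),g("wrist",80,0,480)]))
s=sensors.sense();print(s["joints"],s["tool_rot"].T@(np.array([513,102,150])-s["tcp_pos"]))
E
```

```text
[  -0.83204195   22.56238941  -19.12883916  104.38493787    8.83986354
   54.49069599 -120.27335176] [ 0.93704829  3.53046157 14.11230181]
```

View pics/c6.png

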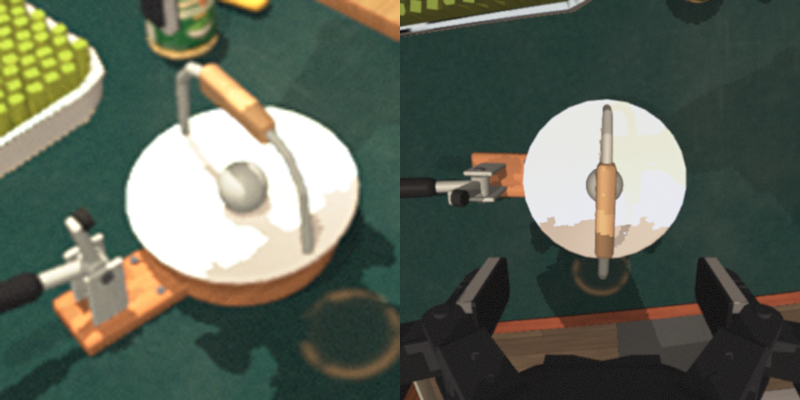

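The lever now lies open: its black grip is low at crop (10,290) and its arm stands up at (80,235). The dish and ball are undisturbed, and the bar is 3 mm off the tool centre line. I'll centre on it, go down and close.

To row units: 20 mm / 1000 = 0.02, 3.3 mm / 1000 = 0.0033.

Request:
pendant:
  segments: {"motion": [[0.001, 0.0033, 0.02, 0], [0, 0, 0.02, 0], [0, 0, 0.02, 0], [0, 0, 0.02, 0], [0, 0, 0.009, 0]]}
  aperture: 1

```text
clock: 8.02
tcp_pos: [511.8, 101.7, 72.9]
tool_rot: [[0.994, -0.114, -0.003], [-0.114, -0.994, -0.0], [-0.003, 0.0, -1.0]]
force: [0.4, -0.6, -0.0]
opening: 1.0
grip_force: 0.0
```

Request:
pendant:
  segments: {"motion": [[0, 0, 0, 0], [0, 0, 0, 0], [0, 0, 0, 0], [0, 0, 0, 0], [0, 0, 0, 0]]}
  aperture: 0.35
  grip_n: 60

```text
clock: 8.43
tcp_pos: [513.8, 101.0, 76.1]
tool_rot: [[0.993, -0.116, 0.002], [-0.116, -0.993, 0.0], [0.002, -0.001, -1.0]]
force: [-0.1, 0.1, -0.3]
opening: 0.351
grip_force: 0.0
```

```bash
python3 - <<'E'
from meas import *
i=viewer.camera_info("wrist");I=viewer.get_image("wrist");cv2.imwrite("pics/w7.png",I)
c,b=wood(I,280,120,370,340);print(c,b.round(),proj(i,sensors.sense()["tcp_pos"]))
E
```

```text
[317.99999237 289.5       ] [[299. 339.]
 [299. 240.]
 [337. 240.]
 [337. 339.]] [322.64459785 282.29076982]
```

Request:
pendant:
  segments: {"motion": [[0, 0, 0, 0], [0, 0, 0, 0], [0, 0, 0, 0], [0, 0, 0, 0], [0, 0, 0, 0]]}
  aperture: 0
  grip_n: 60

```text
clock: 8.9
tcp_pos: [513.5, 101.3, 75.4]
tool_rot: [[0.993, -0.115, 0.001], [-0.115, -0.993, 0.001], [0.001, -0.001, -1.0]]
force: [-0.5, 0.8, 3.0]
opening: 0.153
grip_force: 62.8
```

The opening is 13 mm with 63 N of grip, so it is holding the bar. Lift a little first and check that it holds.

To row units: -3 mm / 1000 = -0.003, -2 mm / 1000 = -0.002.

Request:
pendant:
  segments: {"motion": [[0, 0, -0.001, 0], [0, 0, -0.002, 0], [0, 0, -0.003, 0], [0, 0, -0.003, 0], [0, 0, -0.003, 0]]}

```text
clock: 9.32
tcp_pos: [512.8, 100.5, 87.1]
tool_rot: [[0.993, -0.116, -0.001], [-0.116, -0.993, -0.0], [-0.001, 0.0, -1.0]]
force: [-0.7, -0.6, -4.3]
opening: 0.15
grip_force: 61.7
```

Request:
pendant:
  segments: {"motion": [[0, 0, -0.003, 0], [0, 0, -0.003, 0], [0, 0, -0.001, 0], [0, 0, 0, 0], [0, 0, 0, 0]]}

```text
clock: 9.73
tcp_pos: [513.1, 100.8, 94.1]
tool_rot: [[0.993, -0.116, 0.0], [-0.116, -0.993, -0.0], [0.0, -0.0, -1.0]]
force: [0.2, -0.2, -3.8]
opening: 0.149
grip_force: 61.7
```

```bash
python3 - <<'E'
from h import *
cv2.imwrite("pics/scene8.png",viewer.get_image("scene"));cv2.imwrite("pics/side8.png",viewer.get_image("side"))
E
cat > dish.py <<'E'
from h import *
# dish rim ellipse + ball (grey blob) in a side/scene picture
def look(n,I,c,r=70):
    i=viewer.camera_info(n); H=cv2.cvtColor(I,cv2.COLOR_BGR2HSV); m=cv2.inRange(H,(0,0,150),(180,75,255))
    x0,y0=int(c[0]-r),int(c[1]-r); m=m[y0:y0+2*r,x0:x0+2*r]
    m=cv2.morphologyEx(m,cv2.MORPH_OPEN,np.ones((3,3)));k,l,st,cc=cv2.connectedComponentsWithStats(m)
    j=1+np.argmax(st[1:,4]); h=cv2.convexHull(cv2.findNonZero((l==j).astype(np.uint8))); e=cv2.fitEllipse(h)
    print(n,"white area",st[j,4],"ellipse",(np.array(e[0])+[x0,y0]).round(1),np.round(e[1],1),round(e[2],1))
    return np.array(e[0])+[x0,y0]
E
python3 - <<'E'
from dish import *
for z,f in((12,"0"),(30,"8")):
  for n in("scene","side"):
    i=viewer.camera_info(n); look(n,cv2.imread(f"pics/{n}{f}.png"),proj(i,(512,103,z+25)),65 if n=="scene" else 45); print("expect rim centre",proj(i,(512,103,z+28)).round(1))
E
```

```text
scene white area 4868 ellipse [273.7 328.2] [ 69.5 102. ] 80.1
expect rim centre [277.  324.7]
side white area 2535 ellipse [306.2 309.9] [56.  75.1] 63.7
expect rim centre [309.8 305.2]
scene white area 4997 ellipse [277.  318.9] [70.3 95.3] 84.5
expect rim centre [276.5 317.2]
side white area 2509 ellipse [309.9 300.1] [50.6 68. ] 88.6
expect rim centre [309.8 299.9]
```

The load is 3.8 N and the rim has risen as expected, so the dish is held. Lift the rest of the way.

To row units: -7 mm / 1000 = -0.007, -6 mm / 1000 = -0.006.

Request:
pendant:
  segments: {"motion": [[0, 0, -0.001, 0], [0, 0, -0.003, 0], [0, 0, -0.005, 0], [0, 0, -0.006, 0], [0, 0, -0.007, 0]]}

```text
clock: 10.25
tcp_pos: [513.0, 100.9, 116.7]
tool_rot: [[0.993, -0.115, -0.0], [-0.115, -0.993, 0.0], [-0.0, -0.0, -1.0]]
force: [0.6, 0.4, -4.5]
opening: 0.148
grip_force: 61.8
```

Request:
pendant:
  segments: {"motion": [[0, 0, -0.007, 0], [0, 0, -0.007, 0], [0, 0, -0.007, 0], [0, 0, -0.007, 0], [0, 0, -0.007, 0]]}

```text
clock: 10.67
tcp_pos: [513.1, 100.8, 152.0]
tool_rot: [[0.993, -0.116, 0.0], [-0.116, -0.993, 0.0], [0.0, -0.0, -1.0]]
force: [1.1, 0.2, -5.1]
opening: 0.15
grip_force: 61.7
```

Request:
pendant:
  segments: {"motion": [[0, 0, -0.007, 0], [0, 0, -0.006, 0], [0, 0, -0.005, 0], [0, 0, -0.004, 0], [0, 0, -0.002, 0]]}

```text
clock: 11.08
tcp_pos: [513.2, 100.9, 175.7]
tool_rot: [[0.993, -0.116, 0.001], [-0.116, -0.993, 0.0], [0.001, -0.0, -1.0]]
force: [-0.9, 0.0, -5.0]
opening: 0.149
grip_force: 61.7
```

Request:
pendant:
  segments: {"motion": [[0, 0, -0.001, 0], [0, 0, 0, 0], [0, 0, 0, 0], [0, 0, 0, 0], [0, 0, 0, 0]]}

```text
clock: 11.5
tcp_pos: [512.9, 100.8, 175.8]
tool_rot: [[0.993, -0.115, -0.001], [-0.115, -0.993, -0.0], [-0.001, 0.0, -1.0]]
force: [0.3, -0.1, -4.3]
opening: 0.146
grip_force: 61.7
```

```bash
python3 - <<'E'
from h import *
for n in("scene","side","wrist"):cv2.imwrite(f"pics/{n}9.png",viewer.get_image(n))
s=sensors.sense();print(s["joints"].round(1),s["tcp_pos"],s["torque"])
E
```

```text
[  -0.2   21.8  -19.2  103.4    8.5   56.2 -119.5] [512.97436853 100.8129842  175.92817151] [-0.00921703 -0.0091756  -0.00982177]
```

To row units: -3 degrees / 90 = -0.0333.

Request:
pendant:
  segments: {"motion": [[0, 0, 0, -0.0111], [0, 0, 0, -0.0222], [0, 0, 0, -0.0333], [0, 0, 0, -0.0333], [0, 0, 0, -0.0333]]}

```text
clock: 12.07
tcp_pos: [513.1, 100.8, 176.1]
tool_rot: [[0.995, 0.097, -0.0], [0.097, -0.995, 0.0], [-0.0, -0.0, -1.0]]
force: [0.1, -0.6, -5.3]
opening: 0.15
grip_force: 61.7
```

Request:
pendant:
  segments: {"motion": [[0, 0, 0, -0.0333], [0, 0, 0, -0.0333], [0, 0, 0, -0.0333], [0, 0, 0, -0.0333], [0, 0, 0, -0.0333]]}

```text
clock: 12.48
tcp_pos: [513.0, 100.8, 176.1]
tool_rot: [[0.936, 0.351, -0.0], [0.351, -0.936, -0.0], [-0.0, -0.0, -1.0]]
force: [0.3, -0.9, -4.7]
opening: 0.148
grip_force: 61.7
```

Request:
pendant:
  segments: {"motion": [[0, 0, 0, -0.0333], [0, 0, 0, -0.0333], [0, 0, 0, -0.0333], [0, 0, 0, -0.0333], [0, 0, 0, -0.0333]]}

```text
clock: 12.9
tcp_pos: [513.1, 100.7, 176.1]
tool_rot: [[0.814, 0.582, 0.0], [0.582, -0.814, -0.0], [-0.0, 0.0, -1.0]]
force: [-0.5, -0.0, -4.1]
opening: 0.148
grip_force: 61.7
```

```bash
python3 - <<'E'
from h import *
s=sensors.sense();print(s["joints"].round(1))
E
```

```text
[  7.1  23.  -29.9 103.3  13.4  57.2 -82.6]
```

Request:
pendant:
  segments: {"motion": [[0, 0, 0, -0.0333], [0, 0, 0, -0.0333], [0, 0, 0, -0.0333], [0, 0, 0, -0.0333], [0, 0, 0, -0.0333]]}

```text
clock: 13.32
tcp_pos: [513.1, 100.7, 176.1]
tool_rot: [[0.635, 0.772, 0.0], [0.772, -0.635, -0.0], [-0.0, 0.0, -1.0]]
force: [-0.1, 0.2, -5.0]
opening: 0.144
grip_force: 61.7
```

Request:
pendant:
  segments: {"motion": [[0, 0, 0, -0.0333], [0, 0, 0, -0.0333], [0, 0, 0, -0.0333], [0, 0, 0, -0.0333], [0, 0, 0, -0.0333]]}

```text
clock: 13.73
tcp_pos: [513.1, 100.7, 176.1]
tool_rot: [[0.414, 0.91, 0.0], [0.91, -0.414, -0.0], [-0.0, 0.0, -1.0]]
force: [0.5, 0.9, -4.0]
opening: 0.15
grip_force: 61.7
```

Request:
pendant:
  segments: {"motion": [[0, 0, 0, -0.0333], [0, 0, 0, -0.0333], [0, 0, 0, -0.0333], [0, 0, 0, -0.0333], [0, 0, 0, -0.0333]]}

```text
clock: 14.15
tcp_pos: [513.1, 100.6, 176.1]
tool_rot: [[0.164, 0.986, 0.0], [0.986, -0.164, -0.0], [-0.0, 0.0, -1.0]]
force: [-0.1, -0.4, -4.1]
opening: 0.15
grip_force: 61.7
```

Request:
pendant:
  segments: {"motion": [[0, 0, 0, -0.0222], [0, 0, 0, -0.0111], [0, 0, 0, 0], [0, 0, 0, 0], [0, 0, 0, 0]]}

```text
clock: 14.57
tcp_pos: [513.1, 100.8, 176.1]
tool_rot: [[0.116, 0.993, 0.0], [0.993, -0.116, -0.0], [-0.0, 0.0, -1.0]]
force: [0.4, 0.4, -4.5]
opening: 0.146
grip_force: 61.7
```

```bash
python3 - <<'E'
from h import *
s=sensors.sense();print(s["joints"].round(1));R=s["tool_rot"];print(np.degrees(np.arctan2(R[1,0],R[0,0])))
for n in("scene","side","wrist"):cv2.imwrite(f"pics/{n}10.png",viewer.get_image(n))
g=lambda n,x,y,k:cv2.resize(cv2.imread(f"pics/{n}10.png")[y:y+k,x:x+k],(400,400),interpolation=cv2.INTER_CUBIC)
cv2.imwrite("pics/c10.png",np.hstack([g("scene",170,190,200),g("side",230,200,170)]))
E
```

```text
[ 15.2  25.2 -42.5 103.2  19.6  59.2 -41.5]
83.32419483220073
```

View pics/c10.png

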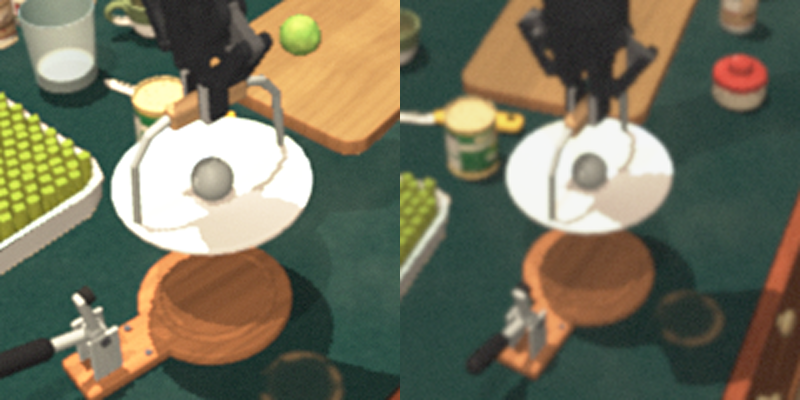

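The dish has turned 90.0° at about +100 mm. The ball sits in the middle (scene crop (212,178), side crop (590,170)), the dish is level above the empty rest and the lever is open. I'll let it settle and hand in.

Request:
pendant:
  segments: {"motion": [[0, 0, 0, 0], [0, 0, 0, 0], [0, 0, 0, 0], [0, 0, 0, 0], [0, 0, 0, 0]]}

```text
clock: 15.13
tcp_pos: [513.1, 100.8, 176.1]
tool_rot: [[0.116, 0.993, 0.0], [0.993, -0.116, 0.0], [0.0, 0.0, -1.0]]
force: [-0.5, -0.3, -4.3]
opening: 0.151
grip_force: 61.7
```

```bash
python3 - <<'E'
from station import bot, viewer, sensors, hand_in
print(hand_in())
E
```

```text
the job is handed in; nothing more can be done
None
```

The job is handed in at 15 s: lever open, dish lifted about 10 cm, turned 90° and held level over the rest with the ball in its hollow; the first lever push passed over it, and the second read about 60 N at the wrist (limit 120 N), with its contact point not checked against the 40 N body limit.

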